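# Hold a gusset bracket against the sprung stop of a drilling jig

## Task

Slide the clear guard of the jig all the way open and leave it open, then fetch the blue bracket and set it down on the jig plate between the two dark guide strips, its upright flange facing the red sprung stop. Gently push it square against the stop until the pointer stands in the middle of the green band, never driving the stop to the end of its travel, and finish while holding it so: still gripping the bracket and pressing steadily, as a third hand for the mechanic who will bolt it down. Do not disturb the other things on the bench.

Things in the scene. Friction and masses are not known exactly. Their poses are not given: they have to be found in the camera images.
- fixture: Bench jig, fixed, a grey plate 12 mm thick, at a new place each run. Origin: underside of the plate below the nest's centre line. +x: pressing direction (away from the robot, up to 0.2 rad aside); +y: the way the guard opens; z up. Plate spans x -105 to 165, y -90 to 270 mm. Guard tracks (28 mm high) along y at x = -85 and 145 mm. Blue block behind the stop at x 108 to 126, 64 mm high.
- nest (a point): Point on the plate's top (12 mm above the bench) at the jig's origin; axes as the jig's. The nest lies between two dark guide strips along jig x: inner faces at y = -36 and +36 mm, 10 mm thick, 8 mm higher than the plate, from x = -60 to 45 mm. The unpressed red stop's face is at x = 50 mm.
- scale_band (a point): Centre of the green band on the white scale (34 mm wide, jig x 46 to 112 mm, top 69 mm above the bench) beside the stop at its -y side. The black pointer line above it moves with the stop; with the pointer in mid-band the stop is pressed 17 mm.
- stop_face (a point): Red stop plate of the jig, 8 mm thick, 76 mm wide (y), 52 mm high, its underside 14 mm above the bench. This point: middle of the lower edge of its face; axes as the jig's. It moves straight along jig +x when pressed, with the black pointer line at its top.
- stop (a joint): How far the red stop is pressed back, m: 0 free, 0.037 the end of its travel (never press past 0.033). A spring without preload of 500 N/m (0.5 N per mm), so the reading also tells the pushing force. The green band is 0.011 to 0.023 (5.5 to 11.5 N); its middle is 0.017 (8.5 N).
- guard (a joint): How far the guard is slid along jig +y, m: 0 shut (the hood covers the nest), 0.18 fully open at its end stop; starts at 0 to 0.03. Friction about 2.5 N; it stays where it is left.
- guard_handle (a point): Middle of the top edge of the guard's handle, 154 mm above the bench, moving with the guard: a black upright bar 70 mm long (jig x), 16 mm thick (jig y), 40 mm high on the clear roof. The guard is a clear hood in a yellow frame, 140 mm wide (jig y, middle at the handle), from jig x -90 to 150 mm, roof 110 mm above the bench, frame bars 114 mm.
- blue_bracket: Blue steel bracket, 0.4 to 0.7 kg, base down on the bench. Origin: centre of its underside, z up. Base 80 (x) by 60 (y) by 6 mm. Upright flange at its +x end, 6 thick, 60 wide, 60 high; its outer face (x = 40 mm) goes to the stop. A rib 10 mm thick (y) stands along x at y = 0: top at 46 mm for x -15 to 34 mm (grip here, closing along y), at 26 mm for x -35 to -15 mm.
- blue_flange (a point): Middle of the outer face of the blue bracket's flange (x = 40, y = 0, z = 30 mm in the bracket's frame): the face to be pressed on the red stop.
- grey_bracket: A grey bracket of the very same shape; the two may be found in each other's place. Leave it.
- wrench: Wrench lying on the bench, leave it. Origin near the middle of its underside.
- screwdriver: Screwdriver lying on the bench, leave it.
- oil_bottle: Black bottle, 72 mm wide, 190 mm high, red cap, leave it. Origin: centre of its underside.
- grease_jar: Amber jar, 68 mm wide, 75 mm high, leave it. Origin: centre of its underside.
- bearing: Steel ring 62 mm wide, 18 mm high, leave it. Origin: centre of its underside.
Things that resemble listed ones, but are neither listed nor needed, are in the scene too. Of the things shaped like the blue_bracket, the blue one is meant.

How it is judged:
On the way, in this order (a step that is already met when the one before it is completed fails the run):
1. the guard is slid open (past 150 of its 180 mm) (value of joint guard above 0.15 m), for 0.2 s.
2. the blue bracket sits on the plate between the strips, square, held by the fingers and pressed against the stop with 4 to 13 N (contact force between blue_bracket and stop between 4 and 13 N and value of joint stop between 0.009 and 0.025 m and y of blue_bracket in the frame of fixture between -0.012 and 0.012 m and z of blue_bracket in the frame of fixture between 0.008 and 0.017 m and x of blue_flange in the frame of fixture between 0.055 and 0.08 m and angle between the x axis of blue_bracket and the x axis of fixture, either way round below 0.12 rad and angle between blue_bracket's own z axis and vertical below 0.1 rad and contact force between the fingers and blue_bracket above 1.5 N and value of joint guard above 0.15 m), for 0.5 s.
At the end, for the whole second after the job is handed in: Fingers still hold the blue bracket, at rest: 4 to 13 N on the stop, stop 9 to 25 mm back; bracket on the plate within 5 mm, upright within 0.10 rad, square and flange to the stop within 0.12 rad, within 12 mm of the nest centre line; guard open over 150 mm (all of step 2 and linear speed of blue_bracket below 0.01 m/s and velocity of joint stop between -0.01 and 0.01 m/s); the arm keeps its last pose, push and grip.
It fails at once if the stop is driven to the end of its travel (past 33 mm) (value of joint stop above 0.033 m).
It fails at once if another thing on the bench is moved by more than 30 mm (distance of any of grey_bracket, wrench, screwdriver, oil_bottle, grease_jar, bearing from where it was at the start of the episode above 0.03 m).
It also fails if it takes over 58 s, if anything falls off the work surface, if the arm or the gripper's body presses on something with over 40 N, if the wrist force passes 120 N, or if a joint passes its speed limit or range.

## Robot

A 6-joint arm with a two-finger parallel gripper is mounted at the origin on the work surface. World frame = base frame: x ahead of the robot, y to its left, z up, the work surface at z = 0. Lengths are in m, angles in rad, forces in N, time in s.
With the tool pointing down it reaches from about 0.35 to 0.775 m from the base axis. Payload 5.5 kg.
Tool frame: the origin (TCP) lies midway between the tips of the shut fingers; the grasp point (between the pads) lies 19 mm behind it (tcp_to_grasp is the distance from the TCP to the grasp point, in m); z points along the fingers, x is the direction in which the jaws open and shut, and the axes are right-handed (so a half turn about z gives the same grasp; the last joint's range is limited). The gripper opens to 85 mm and grips with 20 to 120 N. Pads are 22 mm wide; open, the fingers measure 114 mm over their backs; the gripper's body (76 mm by 85 mm) begins 54 mm behind the grasp point. The pads swing forward as they close: fully open they stand 13 mm farther back than shut.
Start: joints at [-1.446, 0.313, 0.046, 1.304, 0, 1.431], TCP at [0.15, -0.555, 0.231] pointing down, gripper open.
Joint ranges: [-2.76, 2.76], [-0.86, 1.69], [-1.03, 1.26], [-2.2, 2.34], [-1.47, 1.5], [-3.14, 3.14]. Speed limits (rad/s): [2.57, 2.57, 3.14, 3.14, 3.14, 3.14].

## Interface

Orientations are given as a unit quaternion [w, x, y, z].
In Python, from rig import * gives the robot as it stands.
- The arm moves only by the tool move_arm, never from a script. Its argument "plan" is one flat list of numbers, 7 for each row, row after row: the shift along the tool's x, y, z in m, then the turn, a rotation vector about the tool's x, y, z in rad, then the finger opening in m, from 0 to 0.0854. In form: [dx, dy, dz, rx, ry, rz, hand, dx, dy, dz, rx, ry, rz, hand, ...]. A call has 1 to 10 rows; each row shifts and turns the commanded pose from where the row before left it, along the tool's axes as they then stand; what a row does not reach is not made up. A row lasts 1/10 s, in which the tool goes at most 50 mm and 8.59 degrees, less where a joint would pass 70% of its speed; a pose out of reach is approached as far as the arm can. A call is refused whole if a number of a shift passes 0.05 or a number of a turn 0.15, either way. A call with a gripper value outside its range is refused whole. The fingers move at their own pace and stop on an object; "squeeze" is the grip in N (left out, the last holds). Time passes only in rows, so rows that do not move let the fingers close. It gives the time, the measured TCP pose, the force and the opening at its end, in the units of the state.
- state(): the state, without advancing time (a new reading comes with each control period).
- read_camera(name): name is "scene" or "side" or "wrist"; returns a dict with "frame" (384x512x3 uint8, red, green, blue), "fx", "fy", "cx", "cy" (pixels), "k1" (the pictures are not rectified: a ray, as slopes to the right and down, at radius r is drawn at 1 + k1 r^2 times it, then the intrinsics apply), "xyz" and "rotation" of the camera in the world. Camera axes: x right, y down, z forward; pixel columns grow to the right and rows downward; lengths in m; the calibration is good to about 2 mm. A picture is of the moment at which its call begins. There is no depth.
- close_job(): hands the job in, once; it reports no verdict.
The state is a dict: "t": time; "q": joint angles; "dq": joint speeds; "tau": joint torques, N m; "eef_pos": TCP position; "eef_rot": TCP orientation; "contact_force": force on the tool from outside, world axes, zero at the start; "torque": the same for the moment, N m; "opening": opening from 0.0 (shut) to 1.0 (fully open).
Only numpy, scipy, OpenCV 4.12 (cv2) and the standard library are available. Lean on these libraries where they do the work, as an engineer would, in place of code of your own. Each camera call takes 0.05 s, during which the arm holds its last target.

## Working session

There is one attempt and no reset: what is moved stays moved. The work goes in short steps, Python scripts to look and compute and a tool call to move; the robot and the scene stay as the last step left them, time stands still between calls to the robot, and variables do not carry over. Pictures are saved under pics/ and viewed, and the job is handed in when it is done.

Besides the shell and the picture viewer there is one more tool, called after ">>>" as name(argument=value, ...) on one line, values as JSON. move_arm: Moves the arm, as the interface text tells. Its arguments: {"type":"object","properties":{"plan":{"type":"array","items":{"type":"number"}},"squeeze":{"type":"number"}},"required":["plan"]}

```bash
ls; mkdir -p pics
python3 - <<'E'
from rig import *
import cv2,json
s=state();print({k:(v if not hasattr(v,'round') else v) for k,v in s.items()})
for n in ["scene","side","wrist"]:
    c=read_camera(n);cv2.imwrite(f"pics/{n}0.png",c["frame"][:,:,::-1])
    print(n,{k:v for k,v in c.items() if k!="frame"})
E
```

```text
pics
{'t': 0.0, 'q': array([-1.44556400e+00,  3.13998475e-01,  4.49869222e-02,  1.30361330e+00,
        1.58517900e-05,  1.43119371e+00]), 'dq': array([-0.00072223, -0.00038991, -0.00246818, -0.00128392,  0.00105952,
       -0.00091645]), 'tau': array([-1.84236796e-04, -4.80626678e+01,  2.98533297e+01,  1.93280890e-02,
       -1.99871665e-04,  1.03409889e-06]), 'eef_pos': array([ 0.15043551, -0.55444145,  0.23041323]), 'eef_rot': array([-6.56674342e-04,  7.94276055e-01, -6.07556345e-01, -6.36175673e-04]), 'contact_force': array([-0.03718926,  1.19700264, -0.58368269]), 'torque': array([-0.02076008,  0.02403731, -0.00937742]), 'opening': 1.0068304433744124}
scene {'fx': 356.3248710784999, 'fy': 356.3248710784999, 'cx': 255.6308820567592, 'cy': 192.69659425158778, 'k1': -0.06703691346701228, 'xyz': array([ 1.24148924, -0.30421432,  0.71911403]), 'rotation': array([-0.347586  ,  0.71920369,  0.54306332, -0.25886725])}
side {'fx': 438.1730116081027, 'fy': 438.1730116081027, 'cx': 261.0638291895499, 'cy': 194.4802769117758, 'k1': -0.1498876840816227, 'xyz': array([0.48732704, 0.98138191, 0.95332993]), 'rotation': array([ 0.00415074, -0.01930162,  0.8973203 , -0.4409382 ])}
wrist {'fx': 266.129468514333, 'fy': 266.129468514333, 'cx': 255.6905275573954, 'cy': 195.47250515081606, 'k1': -0.009212452122655654, 'xyz': array([ 0.21864883, -0.53770294,  0.37313979]), 'rotation': array([ 0.10955674,  0.78670788, -0.60165583, -0.08425139])}
```

View pics/scene0.png

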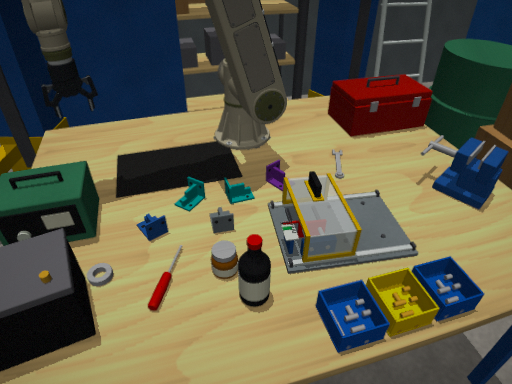

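View pics/side0.png

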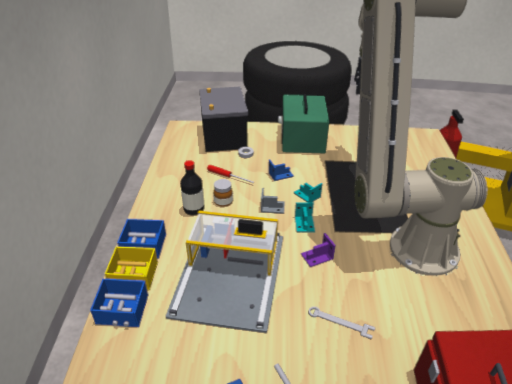

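View pics/wrist0.png

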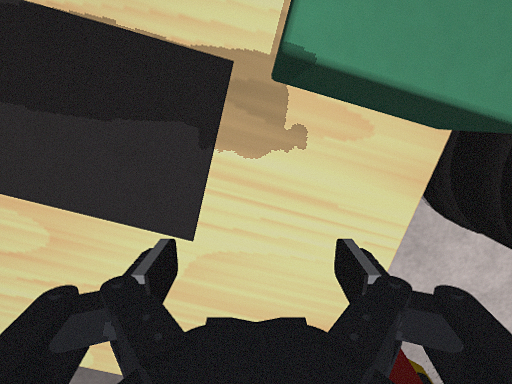

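The scene view shows the jig at about (340,225), its black handle at (315,183), and the blue bracket at about (152,226). The grey bracket is at (222,220). In the side view the blue bracket is at (280,171) and the handle at (250,228). I'll zoom in to get exact pixels.

```bash
cat > h.py <<'E'
import numpy as np,cv2
from scipy.spatial.transform import Rotation as R
def rot(q): return R.from_quat([q[1],q[2],q[3],q[0]]).as_matrix()
def ray(c,u,v):
    x=(u-c["cx"])/c["fx"];y=(v-c["cy"])/c["fy"]
    r=np.hypot(x,y);s=r
    for _ in range(30): s=r/(1+c["k1"]*s*s)
    f=s/r if r>0 else 1
    d=rot(c["rotation"])@np.array([x*f,y*f,1.]);return d/np.linalg.norm(d)
def onz(c,u,v,z):
    d=ray(c,u,v);p=np.array(c["xyz"]);return p+d*(z-p[2])/d[2]
def proj(c,P):
    p=rot(c["rotation"]).T@(np.asarray(P)-c["xyz"]);x,y=p[0]/p[2],p[1]/p[2];k=1+c["k1"]*(x*x+y*y)
    return np.array([c["fx"]*x*k+c["cx"],c["fy"]*y*k+c["cy"]])
def crop(c,name,u0,v0,u1,v1,s):
    im=c["frame"][v0:v1,u0:u1,::-1]
    cv2.imwrite(f"pics/{name}.png",cv2.resize(np.ascontiguousarray(im),None,fx=s,fy=s,interpolation=cv2.INTER_CUBIC))
E
python3 - <<'E'
from rig import *
from h import *
c=read_camera("scene");crop(c,"s_jig",262,165,422,275,5);crop(c,"s_br",120,190,250,250,6)
c=read_camera("side");crop(c,"d_jig",165,200,295,330,4.5);crop(c,"d_br",255,150,325,220,8)
E
```

```text
(no output)
```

View pics/s_jig.png

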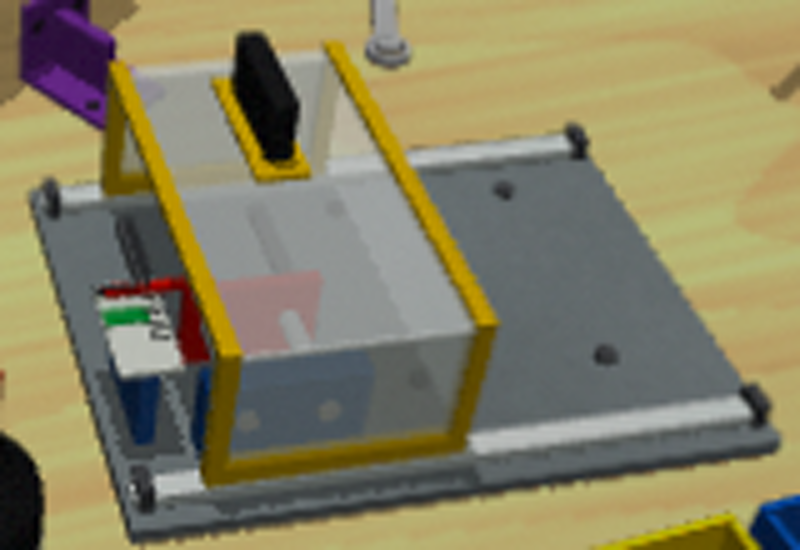

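View pics/s_br.png

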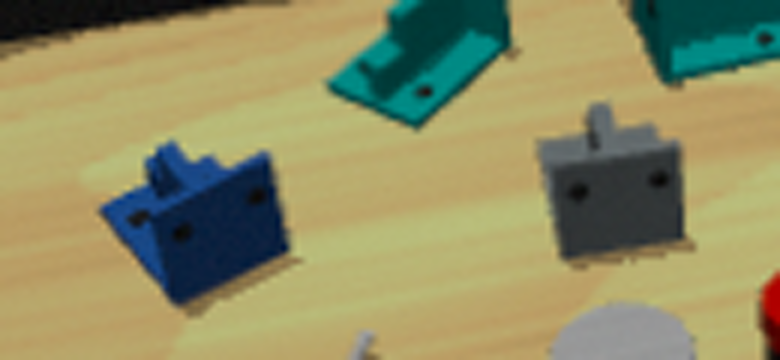

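View pics/d_jig.png

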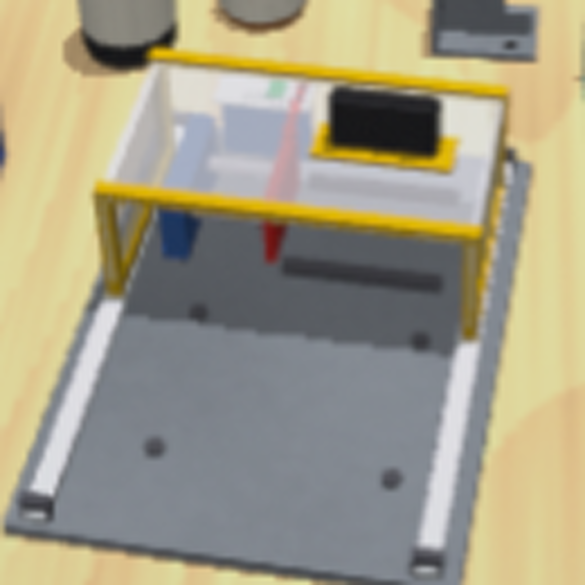

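View pics/d_br.png

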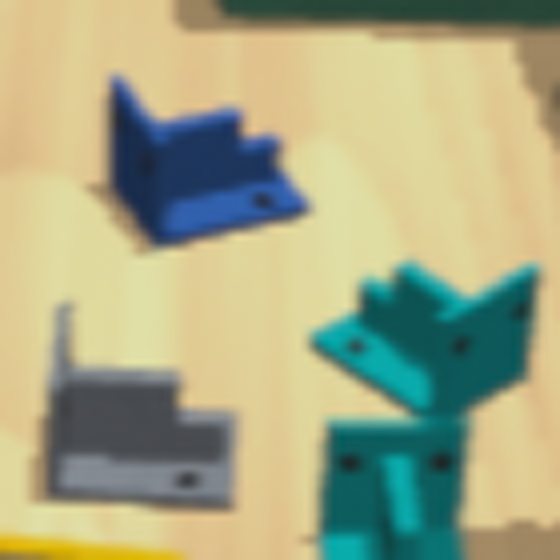

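```bash
cat > m1.py <<'E'
from rig import *
from h import *
from scipy.optimize import least_squares
cs={n:read_camera(n) for n in ("scene","side")}
S=lambda u,v:("scene",262+u/5,165+v/5); D=lambda u,v:("side",165+u/4.5,200+v/4.5)
SB=lambda u,v:("scene",120+u/6,190+v/6); DB=lambda u,v:("side",255+u/8,150+v/8)
def fit(obs,x0,lab):
    def f(p):
        M=R.from_euler('z',p[2]).as_matrix();r=[]
        for (n,u,v),P in obs:
            r+=list(proj(cs[n],M@np.array(P)+[p[0],p[1],0])-[u,v])
        return r
    s=least_squares(f,x0,loss='soft_l1');print(lab,s.x.round(4));print(np.array(f(s.x)).reshape(-1,2).round(1).tolist());return s.x
j=fit([(S(33,200),(-.105,-.09,.012)),(S(131,523),(.165,-.09,.012)),(S(778,430),(.165,.27,.012)),
 (D(8,522),(.165,.27,.012)),(D(530,165),(-.105,-.09,.012)),(D(465,580),(-.105,.27,.012))],[.6,.1,0],"jig")
b=fit([(SB(152,212),(.04,-.03,.06)),(SB(268,152),(.04,.03,.06)),(SB(180,305),(.04,-.03,0)),(SB(288,250),(.04,.03,0)),
 (SB(100,210),(-.04,-.03,.006)),
 (DB(160,245),(.04,.03,0)),(DB(118,75),(.037,-.03,.06)),(DB(155,127),(.037,.03,.06)),(DB(308,210),(-.04,.03,.003))],[.6,-.3,0.3],"br")
for o in (S(267,70),D(387,93)):
    p=onz(cs[o[0]],o[1],o[2],.154);M=R.from_euler('z',j[2]).as_matrix();print("handle",p.round(4),(M.T@(p-[j[0],j[1],0])).round(4))
E
python3 m1.py
```

```text
jig [ 0.5599  0.0435 -0.1058]
[[-1.4, -3.0], [0.3, 0.9], [1.0, 0.5], [-0.3, -0.2], [0.9, -2.2], [0.4, 0.8]]
br [ 0.4559 -0.3841  0.4211]
[[0.0, 0.0], [0.6, 0.4], [-0.5, 0.2], [0.5, -0.4], [-0.3, -0.9], [-0.8, -0.1], [-0.7, -0.8], [1.0, 1.1], [0.2, -0.9]]
handle [0.5495 0.0642 0.154 ] [-0.0126  0.0195  0.154 ]
handle [0.5426 0.0666 0.154 ] [-0.0196  0.0212  0.154 ]
```

```bash
cat > go.py <<'E'
# usage: python3 go.py x y z yaw_of_tool_x  -> remaining shift in current tool axes and turn
from rig import *
from h import *
import sys
s=state();M=rot(s["eef_rot"]);p=s["eef_pos"]
t=np.array([float(v) for v in sys.argv[1:4]]);yaw=float(sys.argv[4])
x=np.array([np.cos(yaw),np.sin(yaw),0]);z=np.array([0,0,-1.]);T=np.stack([x,np.cross(z,x),z],1)
print("t",round(s["t"],2),"pos",p.round(4),"tool x yaw",round(float(np.arctan2(M[1,0],M[0,0])),4),"F",s["contact_force"].round(2),"open",round(s["opening"],3))
print("shift now-axes",(M.T@(t-p)).round(4),"shift target-axes",(T.T@(t-p)).round(4),"turn",R.from_matrix(M.T@T).as_rotvec().round(4))
E
python3 go.py .546 .065 .22 -1.6766
```

```text
t 0.35 pos [ 0.1505 -0.5549  0.2311] tool x yaw -1.306 F [-0.71 -0.89 -0.78] open 0.998
shift now-axes [-0.4948 -0.544   0.0113] shift target-axes [-0.6582 -0.3279  0.0111] turn [-0.000e+00  3.000e-04  3.706e-01]
```

>>> move_arm(plan=[-0.033,-0.036,0,0,0,0,0.085,-0.033,-0.036,0,0,0,0,0.085,-0.033,-0.036,0,0,0,0,0.085,-0.033,-0.036,0,0,0,0,0.085,-0.033,-0.036,0,0,0,0,0.085,-0.033,-0.036,0,0,0,0,0.085,-0.033,-0.036,0,0,0,0,0.085,-0.033,-0.036,0,0,0,0,0.085,-0.033,-0.036,0,0,0,0,0.085,-0.033,-0.036,0,0,0,0,0.085], squeeze=40)

```text
t: 1.35
eef_pos: [0.4123, -0.1405, 0.2317]
eef_rot: [-0.0, 0.794, -0.608, 0.001]
contact_force: [1.0, -0.5, 0.2]
opening: 0.991
```

```bash
python3 go.py .546 .065 .22 -1.6766
```

```text
t 1.35 pos [ 0.4123 -0.1405  0.2317] tool x yaw -1.3062 F [ 0.95 -0.48  0.18] open 0.991
shift now-axes [-0.1634 -0.1827  0.0116] shift target-axes [-0.2184 -0.1112  0.0117] turn [-0.0009 -0.0008  0.3704]
```

>>> move_arm(plan=[-0.0327,-0.0365,0,0,0,0,0.085,-0.0327,-0.0365,0,0,0,0,0.085,-0.0327,-0.0365,0.004,0,0,0,0.085,-0.0327,-0.0365,0.004,0,0,0,0.085,-0.0327,-0.0365,0.004,0,0,0,0.085,0,0,0,0,0,0.124,0.085,0,0,0,0,0,0.124,0.085,0,0,0,0,0,0.123,0.085,0,0,0,0,0,0,0.085])

```text
t: 2.25
eef_pos: [0.5434, 0.0422, 0.2191]
eef_rot: [0.005, -0.679, 0.734, 0.005]
contact_force: [1.1, -0.2, 0.3]
opening: 0.996
```

```bash
python3 go.py .546 .065 .22 -1.6766
python3 - <<'E'
from rig import *
from h import *
c=read_camera("wrist");crop(c,"w1",0,0,512,384,1.4)
c=read_camera("side");crop(c,"d1",165,130,325,330,3.5)
E
```

```text
t 2.25 pos [0.5434 0.0422 0.2191] tool x yaw -1.6477 F [ 1.06 -0.24  0.27] open 0.996
shift now-axes [-0.023  -0.0009 -0.0005] shift target-axes [-0.023  -0.0002 -0.0009] turn [0.0007 0.0154 0.0289]
```

View pics/w1.png

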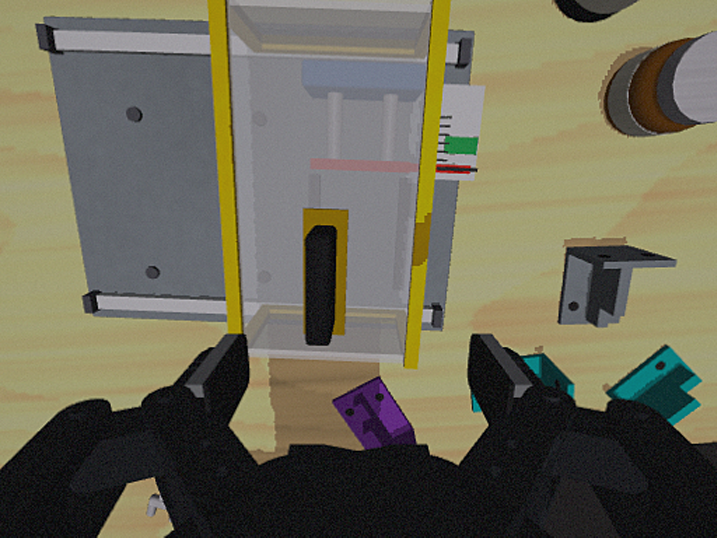

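View pics/d1.png

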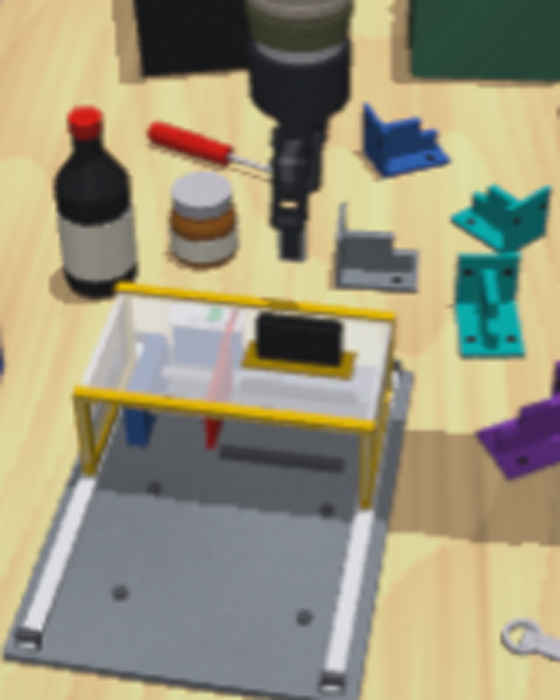

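The wrist view shows the handle at about (320,228) to (318,340) in the 1.4x crop. I'll cast those pixels onto z=0.154, and use the plate corners in this view to refine the jig pose.

```bash
python3 - <<'E'
from rig import *
from h import *
c=read_camera("wrist");crop(c,"w1h",200,140,264,260,6)
crop(c,"w1j",20,0,360,250,2.3)
j=[.5599,.0435,-.1058];M=R.from_euler('z',j[2]).as_matrix()
for P in [(-.105,-.09,.012),(-.105,.27,.012),(.165,.27,.012),(.165,-.09,.012),(.05,-.038,.066),(.05,.038,.066),(-.019,.02,.154)]:
    print(P,(proj(c,M@np.array(P)+[j[0],j[1],0])).round(1))
for u,v in[(323,228),(318,340)]: print(onz(c,u/1.4,v/1.4,.154).round(4))
E
python3 go.py .546 .065 .22 -1.6766
```

```text
(-0.105, -0.09, 0.012) [316.7 237.7]
(-0.105, 0.27, 0.012) [ 66.7 229. ]
(0.165, 0.27, 0.012) [29.5 15.1]
(0.165, -0.09, 0.012) [338.2  22.7]
(0.05, -0.038, 0.066) [291.9 125. ]
(0.05, 0.038, 0.066) [221.3 122.8]
(-0.019, 0.02, 0.154) [228.5 211. ]
[0.5828 0.0595 0.154 ]
[0.5145 0.0696 0.154 ]
t 2.4 pos [0.5433 0.0433 0.2193] tool x yaw -1.6467 F [ 0.96 -0.19 -0.77] open 0.994
shift now-axes [-0.0219 -0.001  -0.0003] shift target-axes [-0.0219 -0.0003 -0.0007] turn [0.0004 0.016  0.0299]
```

View pics/w1h.png

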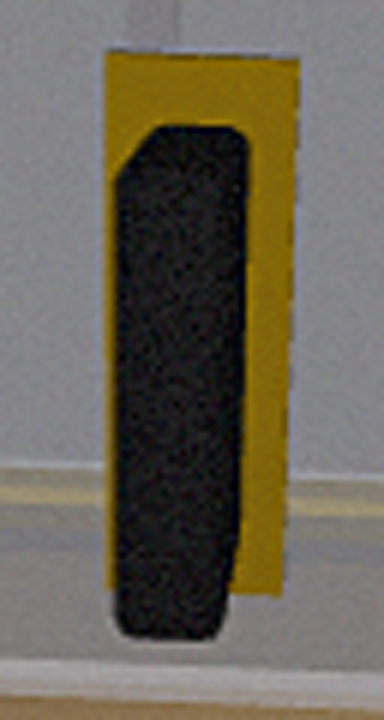

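View pics/w1j.png

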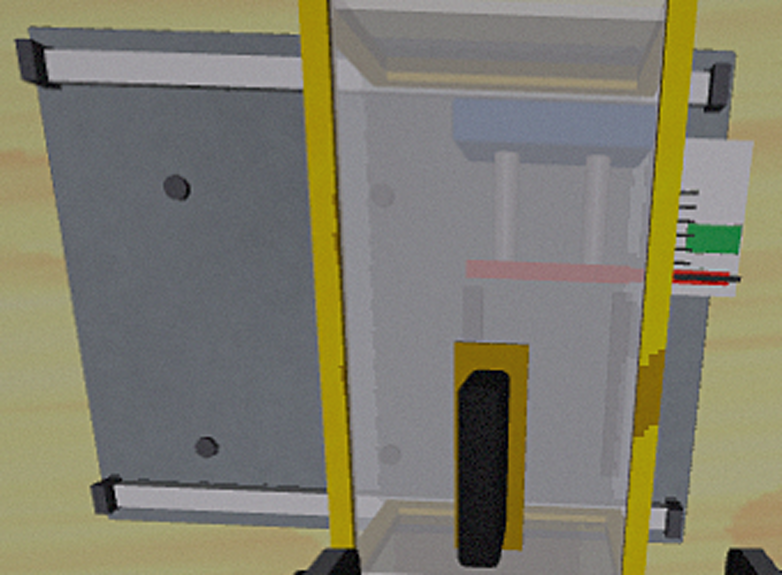

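The jig matches its predicted corners to about 3 px, roughly 3 mm further in +x. The handle centre is at about (0.549, 0.063). I'll centre over it, descend, and grip.

>>> move_arm(plan=[-0.01,-0.002,0,0,0.008,0.015,0.085,-0.01,-0.003,0,0,0.008,0.015,0.085,0,0,0.02,0,0,0,0.085,0,0,0.025,0,0,0,0.085,0,0,0.025,0,0,0,0.085,0,0,0.022,0,0,0,0.085,0,0,0,0,0,0,0.085])

```text
t: 3.1
eef_pos: [0.5462, 0.0443, 0.1246]
eef_rot: [0.004, -0.68, 0.733, 0.008]
contact_force: [-0.3, 0.0, -0.8]
opening: 0.995
```

```bash
python3 go.py .549 .063 .128 -1.6766
python3 - <<'E'
from rig import *
from h import *
c=read_camera("wrist");crop(c,"w2",0,0,512,384,1.4)
E
```

```text
t 3.1 pos [0.5462 0.0443 0.1246] tool x yaw -1.645 F [-0.32  0.01 -0.79] open 0.995
shift now-axes [-0.0189 -0.0014 -0.0031] shift target-axes [-0.0189 -0.0008 -0.0034] turn [0.0067 0.0159 0.0316]
```

View pics/w2.png

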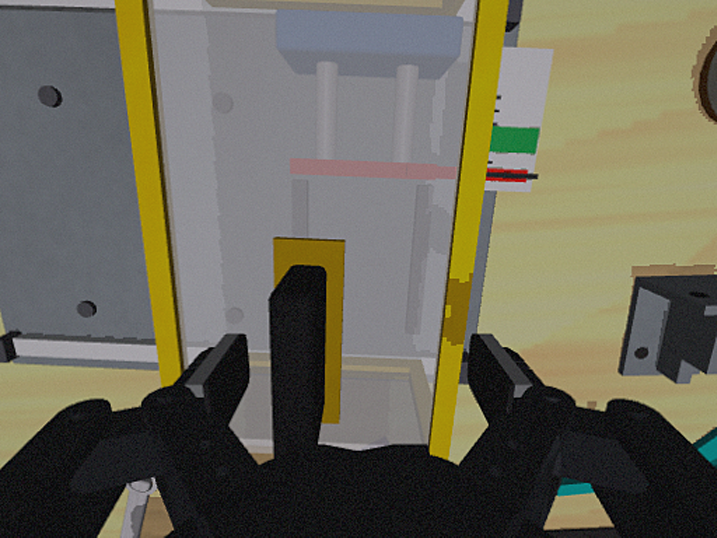

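Run:
```python
from rig import *
s=state();print(s["q"].round(3),s["dq"].round(3),s["tau"].round(1))
```

```text
[-0.074  0.319 -0.21   1.046  0.016  3.141] [-0.002 -0.026  0.048  0.018  0.001 -0.   ] [ -0.  -45.   26.7  -0.2   0.1   0. ]
```

The last joint is at its range limit (3.14), so I'll back off. I'll lift and use the other half-turn, with tool x yaw at +1.465.

>>> move_arm(plan=[0,0,-0.04,0,0,0,0.085,0,0,-0.045,0,0,0,0.085,0,0,0,0,0,-0.148,0.085,0,0,0,0,0,-0.148,0.085,0,0,0,0,0,-0.148,0.085,0,0,0,0,0,-0.148,0.085,0,0,0,0,0,-0.148,0.085,0,0,0,0,0,-0.148,0.085,0,0,0,0,0,-0.148,0.085,0,0,0,0,0,-0.148,0.085])

```text
t: 4.15
eef_pos: [0.5492, 0.0426, 0.2147]
eef_rot: [-0.008, 0.974, -0.226, -0.0]
contact_force: [0.8, 0.2, -1.1]
opening: 0.996
```

>>> move_arm(plan=[0,0,0,0,0,-0.148,0.085,0,0,0,0,0,-0.148,0.085,0,0,0,0,0,-0.148,0.085,0,0,0,0,0,-0.148,0.085,0,0,0,0,0,-0.148,0.085,0,0,0,0,0,-0.148,0.085,0,0,0,0,0,-0.148,0.085,0,0,0,0,0,-0.148,0.085,0,0,0,0,0,-0.148,0.085,0,0,0,0,0,-0.148,0.085])

```text
t: 5.15
eef_pos: [0.5492, 0.0426, 0.2147]
eef_rot: [-0.006, 0.871, 0.49, 0.005]
contact_force: [1.2, -0.6, -1.1]
opening: 0.99
```

```bash
python3 go.py .549 .063 .22 1.465
```

```text
t 5.15 pos [0.5492 0.0426 0.2147] tool x yaw 1.025 F [ 1.16 -0.6  -1.07] open 0.99
shift now-axes [ 0.0174 -0.0108 -0.005 ] shift target-axes [ 0.0203 -0.0024 -0.0053] turn [-0.0018 -0.0162 -0.44  ]
```

>>> move_arm(plan=[0,0,0,0,-0.005,-0.147,0.085,0,0,0,0,-0.005,-0.147,0.085,0,0,0,0,-0.005,-0.146,0.085,0.0203,-0.0024,0,0,0,0,0.085,0,0,0,0,0,0,0.085])

```text
t: 5.65
eef_pos: [0.5489, 0.0644, 0.2146]
eef_rot: [-0.001, 0.745, 0.667, 0.0]
contact_force: [0.7, -1.5, -0.2]
opening: 0.992
```

```bash
python3 go.py .549 .063 .128 1.465
```

```text
t 5.65 pos [0.5489 0.0644 0.2146] tool x yaw 1.4604 F [ 0.69 -1.5  -0.21] open 0.992
shift now-axes [-0.0016  0.0004  0.0866] shift target-axes [-0.0014  0.0002  0.0866] turn [-0.0019 -0.0023 -0.0046]
```

>>> move_arm(plan=[-0.001,0,0.03,0,0,-0.004,0.085,0,0,0.03,0,0,0,0.085,0,0,0.026,0,0,0,0.085,0,0,0,0,0,0,0.03,0,0,0,0,0,0,0,0,0,0,0,0,0,0,0,0,0,0,0,0,0], squeeze=25)

```text
t: 6.35
eef_pos: [0.5491, 0.062, 0.1286]
eef_rot: [-0.001, 0.744, 0.668, 0.0]
contact_force: [-0.0, 0.3, 0.4]
opening: 0.323
```

```bash
python3 go.py .549 .063 .128 1.465
python3 - <<'E'
from rig import *
from h import *
c=read_camera("wrist");crop(c,"w3",0,0,512,384,1.4)
E
```

```text
t 6.35 pos [0.5491 0.062  0.1286] tool x yaw 1.4627 F [-0.04  0.3   0.37] open 0.323
shift now-axes [ 0.0009 -0.0002  0.0006] shift target-axes [ 0.0009 -0.0002  0.0006] turn [-0.0011 -0.0017 -0.0023]
```

View pics/w3.png

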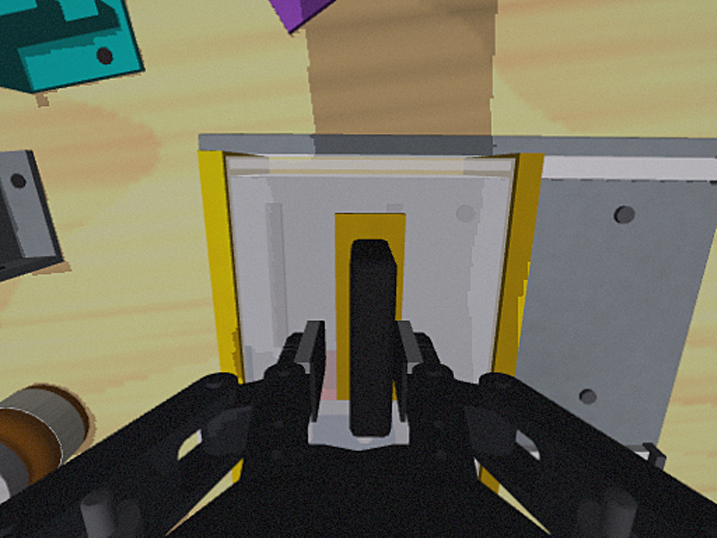

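>>> move_arm(plan=[0,0,0,0,0,0,0,0,0,0,0,0,0,0,0,0,0,0,0,0,0,0.01,0,0,0,0,0,0,0.02,0,0,0,0,0,0,0.025,0,0,0,0,0,0,0.025,0,0,0,0,0,0,0.025,0,0,0,0,0,0,0.025,0,0,0,0,0,0,0.02,0,0,0,0,0,0])

```text
t: 7.4
eef_pos: [0.5662, 0.2115, 0.1285]
eef_rot: [0.0, 0.745, 0.668, 0.0]
contact_force: [3.9, -3.6, 2.8]
opening: 0.183
```

```bash
python3 go.py .566 .222 .128 1.465
python3 - <<'E'
from rig import *
from h import *
c=read_camera("side");crop(c,"d4",165,180,325,330,4)
E
```

```text
t 7.4 pos [0.5662 0.2115 0.1285] tool x yaw 1.4618 F [ 3.89 -3.64  2.82] open 0.183
shift now-axes [ 0.0104 -0.0013  0.0005] shift target-axes [ 0.0104 -0.0013  0.0005] turn [ 0.0007 -0.0005 -0.0032]
```

View pics/d4.png

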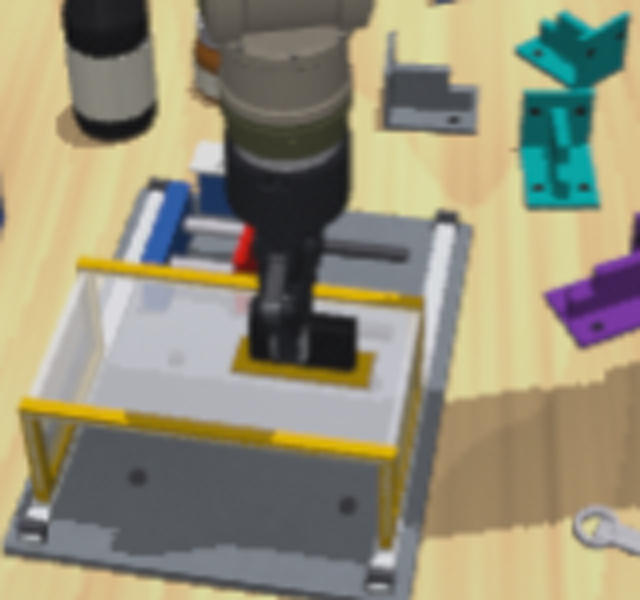

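>>> move_arm(plan=[0.006,0,0,0,0,0,0,0.006,0,0,0,0,0,0,0,0,0,0,0,0,0])

```text
t: 7.75
eef_pos: [0.5676, 0.2236, 0.1285]
eef_rot: [-0.001, 0.744, 0.668, 0.001]
contact_force: [5.9, 1.2, 5.3]
opening: 0.182
```

```bash
python3 go.py .566 .222 .128 1.465
python3 - <<'E'
from rig import *
from h import *
c=read_camera("side");crop(c,"d5",165,180,325,330,4)
E
```

```text
t 7.75 pos [0.5676 0.2236 0.1285] tool x yaw 1.4624 F [5.92 1.16 5.27] open 0.182
shift now-axes [-0.0017 -0.0014  0.0005] shift target-axes [-0.0017 -0.0014  0.0005] turn [ 0.0006 -0.0028 -0.0026]
```

View pics/d5.png

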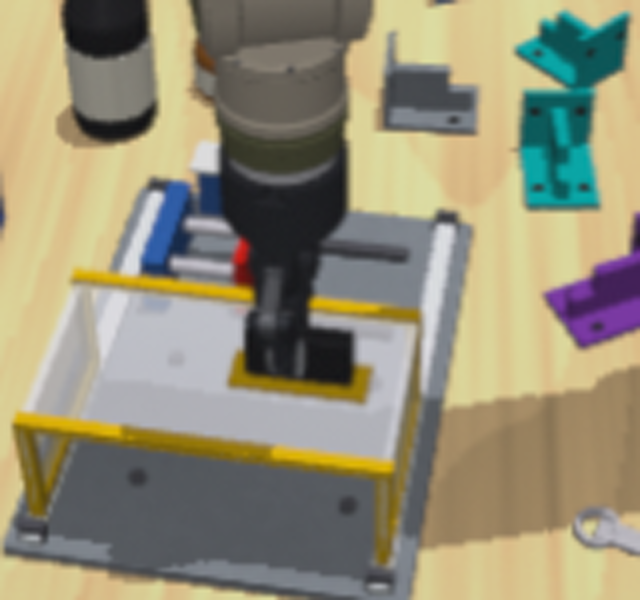

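>>> move_arm(plan=[0.003,0,0,0,0,0,0,0.003,0,0,0,0,0,0,0,0,0,0,0,0,0])

```text
t: 8.1
eef_pos: [0.5677, 0.2245, 0.1284]
eef_rot: [0.002, 0.745, 0.667, -0.002]
contact_force: [3.9, -15.4, 8.9]
opening: 0.183
```

```bash
python3 go.py .566 .222 .128 1.465
```

```text
t 8.1 pos [0.5677 0.2245 0.1284] tool x yaw 1.4592 F [  3.86 -15.39   8.94] open 0.183
shift now-axes [-0.0027 -0.0014  0.0005] shift target-axes [-0.0027 -0.0014  0.0004] turn [ 0.0001  0.0061 -0.0058]
```

The guard is at its end stop, with 15 N of resistance and the position no longer changing. Next I'll relax, open, lift, and head for the bracket.

>>> move_arm(plan=[-0.004,0,0,0,0,0,0,0,0,0,0,0,0,0.085,0,0,0,0,0,0,0.085,0,0,0,0,0,0,0.085,0,0,-0.03,0,0,0,0.085,0,0,-0.045,0,0,0,0.085,0,0,-0.045,0,0,0,0.085,-0.047,-0.003,0,0,0,0,0.085,-0.047,-0.003,0,0,0,0,0.085])

```text
t: 9.0
eef_pos: [0.5504, 0.1327, 0.2483]
eef_rot: [-0.001, 0.743, 0.669, 0.0]
contact_force: [0.4, 0.0, -0.6]
opening: 0.993
```

>>> move_arm(plan=[-0.047,-0.003,0,0,0,0,0.085,-0.047,-0.003,0,0,0,0,0.085,-0.047,-0.003,0,0,0,0,0.085,-0.047,-0.003,0,0,0,0,0.085,-0.047,-0.003,0,0,0,0,0.085,-0.047,-0.003,0,0,0,0,0.085,-0.047,-0.003,0,0,0,0,0.085,-0.047,-0.003,0,0,0,0,0.085,-0.047,-0.003,0,0,0,0,0.085])

```text
t: 9.9
eef_pos: [0.4764, -0.2866, 0.2458]
eef_rot: [-0.003, 0.744, 0.668, -0.001]
contact_force: [0.2, 0.0, 0.3]
opening: 0.997
```

```bash
python3 go.py .463 -.381 .2 1.992
python3 - <<'E'
from rig import *
from h import *
c=read_camera("side");crop(c,"d6",165,180,325,330,5)
c=read_camera("scene");crop(c,"s6",262,165,422,275,5)
E
```

```text
t 9.9 pos [ 0.4764 -0.2866  0.2458] tool x yaw 1.4633 F [0.2  0.05 0.34] open 0.997
shift now-axes [-0.0954 -0.003   0.0456] shift target-axes [-0.0806 -0.0509  0.0458] turn [-0.0047 -0.0038 -0.5287]
```

View pics/d6.png

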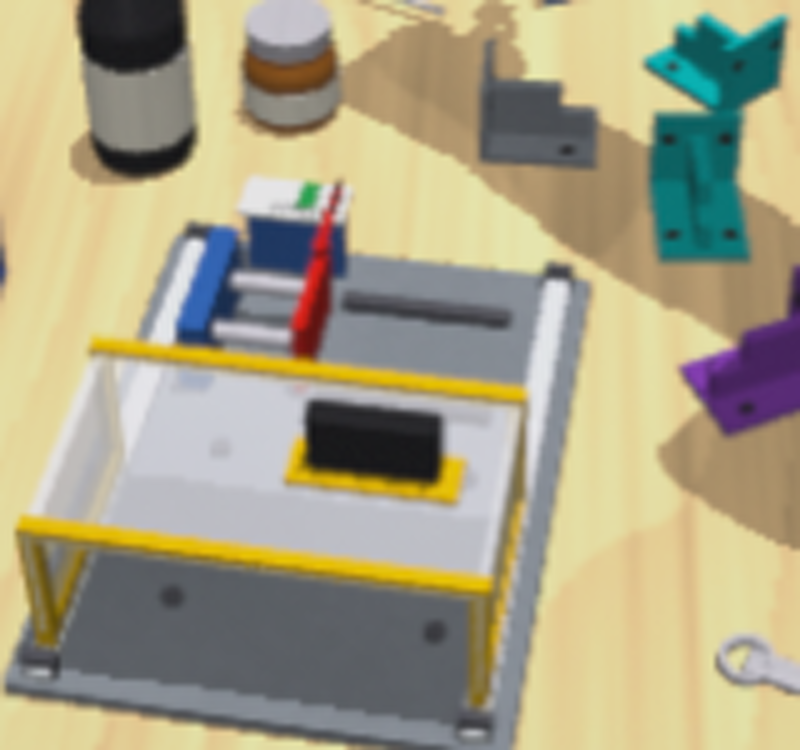

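View pics/s6.png

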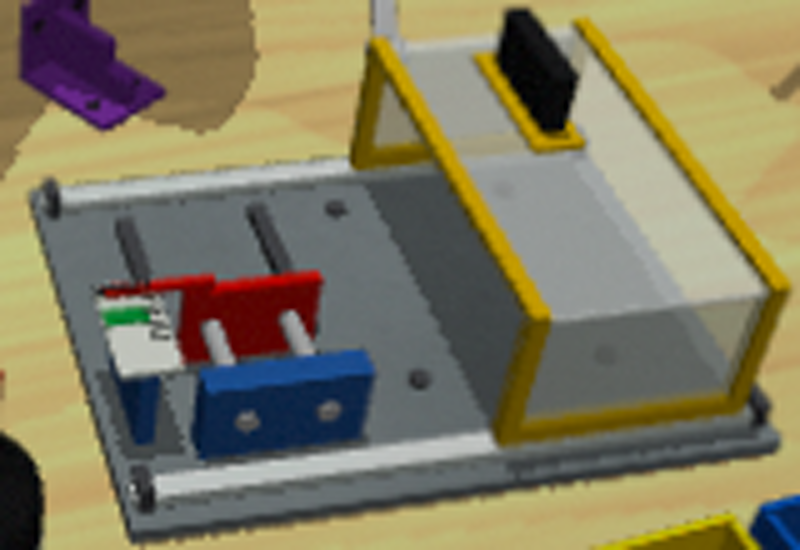

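The guard is fully open against its end stop, and the stop, strips and scale are all visible. I'll refit the jig with the strip ends and move on to the bracket.

```bash
cat > m2.py <<'E'
from m1 import *
print('----')
S=lambda u,v:("scene",262+u/5,165+v/5); D=lambda u,v:("side",165+u/5,180+v/5)
fit([(S(33,202),(-.105,-.09,.012)),(S(131,523),(.165,-.09,.012)),(S(778,430),(.165,.27,.012)),
(S(118,220),(-.06,-.046,.02)),(S(134,217),(-.06,-.036,.02)),(S(248,207),(-.06,.036,.02)),(S(265,204),(-.06,.046,.02)),(S(320,272),(.054,.038,.066)),
 (D(8,686),(.165,.27,.012)),(D(590,283),(-.105,-.09,.012)),(D(347,292),(.045,-.046,.02)),(D(512,313),(-.06,-.046,.02)),(D(512,327),(-.06,-.036,.012))],j,"jig2")
E
python3 m2.py | sed '1,/----/d'
```

```text
jig2 [ 0.5605  0.0457 -0.1055]
[[-0.7, -3.4], [1.2, 0.9], [1.9, 0.4], [-0.2, -1.0], [-0.1, -0.8], [0.2, -1.5], [-0.0, -1.2], [0.6, -0.4], [-0.5, -0.7], [0.5, -1.7], [-0.5, -0.9], [0.1, -1.4], [-0.4, -0.1]]
```

>>> move_arm(plan=[-0.048,-0.001,0,0,0,0,0.085,-0.047,-0.002,0,0,0,0,0.085,0,0,0.02,0,0,-0.132,0.085,0,0,0.02,0,0,-0.132,0.085,0,0,0,0,0,-0.132,0.085,0,0,0,0,0,-0.132,0.085,0,0,0,0,0,0,0.085])

```text
t: 10.8
eef_pos: [0.4645, -0.3773, 0.2058]
eef_rot: [-0.003, 0.543, 0.84, 0.0]
contact_force: [-0.4, -0.2, 0.5]
opening: 0.998
```

```bash
python3 go.py .463 -.381 .2 1.992
python3 - <<'E'
from rig import *
from h import *
c=read_camera("wrist");crop(c,"w7",0,0,512,384,1.5)
b=[.4559,-.3841,.4211];M=R.from_euler('z',b[2]).as_matrix()
for P in [(.04,-.03,.06),(.04,.03,.06),(.034,-.005,.046),(.034,.005,.046),(-.015,-.005,.046),(-.015,.005,.046),(-.04,-.03,.006),(-.04,.03,.006)]:
    print(P,(1.5*proj(c,M@np.array(P)+[b[0],b[1],0])).round(1))
E
```

```text
t 10.8 pos [ 0.4645 -0.3773  0.2058] tool x yaw 1.9937 F [-0.38 -0.19  0.48] open 0.998
shift now-axes [-0.0028 -0.0029  0.0058] shift target-axes [-0.0028 -0.0029  0.0058] turn [-0.0033 -0.0052  0.0017]
(0.04, -0.03, 0.06) [341.9 314. ]
(0.04, 0.03, 0.06) [420.6 314. ]
(0.034, -0.005, 0.046) [375.  301.1]
(0.034, 0.005, 0.046) [387.6 301.1]
(-0.015, -0.005, 0.046) [374.7 239.3]
(-0.015, 0.005, 0.046) [387.9 239.4]
(-0.04, -0.03, 0.006) [345.6 202.7]
(-0.04, 0.03, 0.006) [417.2 202.9]
```

View pics/w7.png

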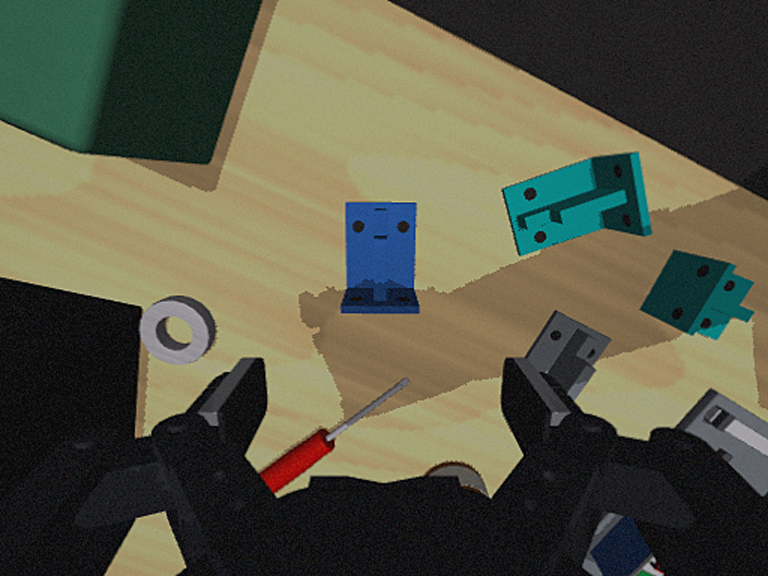

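The predicted bracket corners match the wrist view to under 1 px. Before descending I'll check clearance to the screwdriver and bearing.

Run:
```python
from rig import *
from h import *
c=read_camera("wrist");b=[.4559,-.3841,.4211];M=R.from_euler('z',b[2]).as_matrix()
for u,v in[(405,380),(330,437),(410,378),(212,345),(538,335),(525,370)]: print((M.T@(onz(c,u/1.5,v/1.5,.012)-[b[0],b[1],0])).round(3))
```

```text
[0.122 0.021 0.012]
[ 0.183 -0.051  0.012]
[0.12  0.026 0.012]
[ 0.086 -0.155  0.012]
[0.077 0.141 0.012]
[0.112 0.133 0.012]
```

>>> move_arm(plan=[-0.0028,-0.003,0.04,-0.003,-0.005,0,0.085,0,0,0.045,0,0,0,0.085,0,0,0.045,0,0,0,0.085,0,0,0.035,0,0,0,0.085,0,0,0.015,0,0,0,0.085,0,0,0,0,0,0,0.085,0,0,0,0,0,0,0.085])

```text
t: 11.6
eef_pos: [0.4627, -0.3832, 0.0267]
eef_rot: [0.001, 0.544, 0.839, -0.0]
contact_force: [0.3, -0.3, -0.2]
opening: 0.993
```

```bash
python3 go.py .463 -.381 .015 1.992
python3 - <<'E'
from rig import *
from h import *
c=read_camera("wrist");crop(c,"w8",0,0,512,384,1.4)
E
```

```text
t 11.6 pos [ 0.4627 -0.3832  0.0267] tool x yaw 1.9901 F [ 0.3  -0.33 -0.25] open 0.993
shift now-axes [0.0019 0.0011 0.0117] shift target-axes [0.0019 0.0012 0.0117] turn [-0.      0.0016 -0.0019]
```

View pics/w8.png

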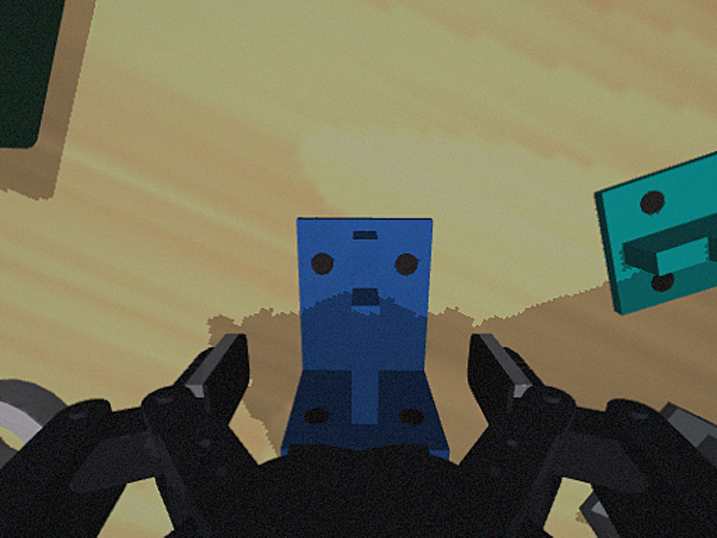

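>>> move_arm(plan=[0.0018,0.001,0.0115,0,0,0,0.085,0,0,0,0,0,0,0.04,0,0,0,0,0,0,0.0,0,0,0,0,0,0,0.0,0,0,0,0,0,0,0.0,0,0,0,0,0,0,0.0,0,0,0,0,0,0,0.0], squeeze=70)

```text
t: 12.35
eef_pos: [0.4626, -0.3816, 0.015]
eef_rot: [0.001, 0.544, 0.839, -0.001]
contact_force: [-0.8, 0.5, 3.4]
opening: 0.103
```

```bash
python3 go.py .463 -.381 .015 1.992
python3 - <<'E'
from rig import *
from h import *
c=read_camera("wrist");crop(c,"w9",0,0,512,384,1.4)
E
```

```text
t 12.35 pos [ 0.4626 -0.3816  0.015 ] tool x yaw 1.9907 F [-0.83  0.5   3.42] open 0.103
shift now-axes [0.0004 0.0006 0.    ] shift target-axes [0.0004 0.0006 0.    ] turn [ 0.0001  0.0021 -0.0013]
```

View pics/w9.png

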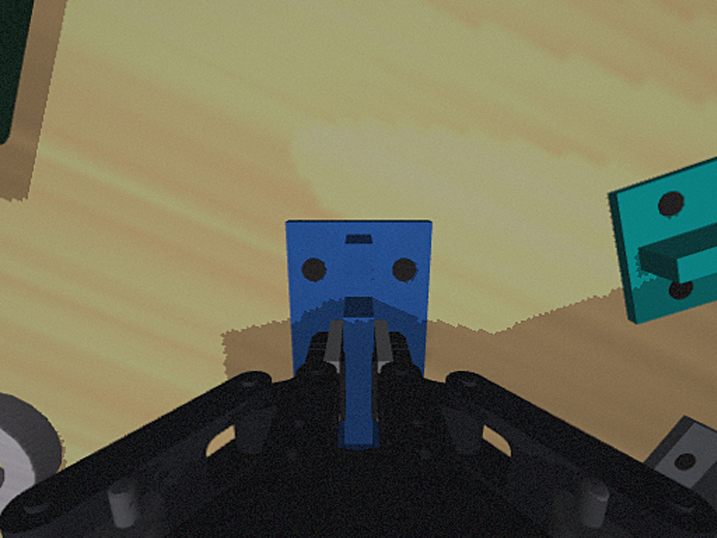

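The bracket is gripped: the opening is about 9 mm and the pads are on the rib. I'll lift, carry it over to the jig, and turn.

>>> move_arm(plan=[0,0,-0.02,0,0,0,0,0,0,-0.04,0,0,0,0,0,0,-0.045,0,0,0,0,0,0,-0.045,0,0,0,0,0,0,-0.035,0,0,0,0,0.02,0.015,0,0,0,0,0,0.0355,0.0255,0,0,0,0,0,0.0355,0.0255,0,0,0,0,0,0.0355,0.0255,0,0,0,0,0,0.0355,0.0255,0,0,0,0,0])

```text
t: 13.4
eef_pos: [0.5024, -0.1836, 0.1983]
eef_rot: [-0.001, 0.544, 0.839, -0.0]
contact_force: [1.2, -0.1, -4.2]
opening: 0.105
```

>>> move_arm(plan=[0.0355,0.0255,0,0,0,0,0,0.0355,0.0255,0,0,0,0,0,0.0355,0.0255,0,0,0,0,0,0.0355,0.0255,0,0,0,0,0,0.02,0.015,0,0,0,0,0,0,0,0,0,0,0.131,0,0,0,0,0,0,0.131,0,0,0,0,0,0,0.131,0,0,0,0,0,0,0.131,0,0,0,0,0,0,0,0])

```text
t: 14.4
eef_pos: [0.5431, 0.0103, 0.198]
eef_rot: [-0.0, 0.743, 0.669, -0.001]
contact_force: [-0.1, -0.7, -4.6]
opening: 0.099
```

```bash
python3 go.py .5506 .0468 .2 1.4653
python3 - <<'E'
from rig import *
from h import *
c=read_camera("wrist");crop(c,"w10",0,0,512,384,1.5)
c=read_camera("side");crop(c,"d10",165,130,325,330,3)
s=state();print(s["contact_force"],s["q"].round(2))
E
```

```text
t 14.4 pos [0.5431 0.0103 0.198 ] tool x yaw 1.4665 F [-0.11 -0.74 -4.65] open 0.099
shift now-axes [ 0.0371  0.0036 -0.002 ] shift target-axes [ 0.0371  0.0036 -0.002 ] turn [-0.0017  0.0012  0.0012]
[-0.3998788   0.59257193 -4.04322282] [-0.13  0.26 -0.1   1.21 -0.   -0.03]
```

View pics/w10.png

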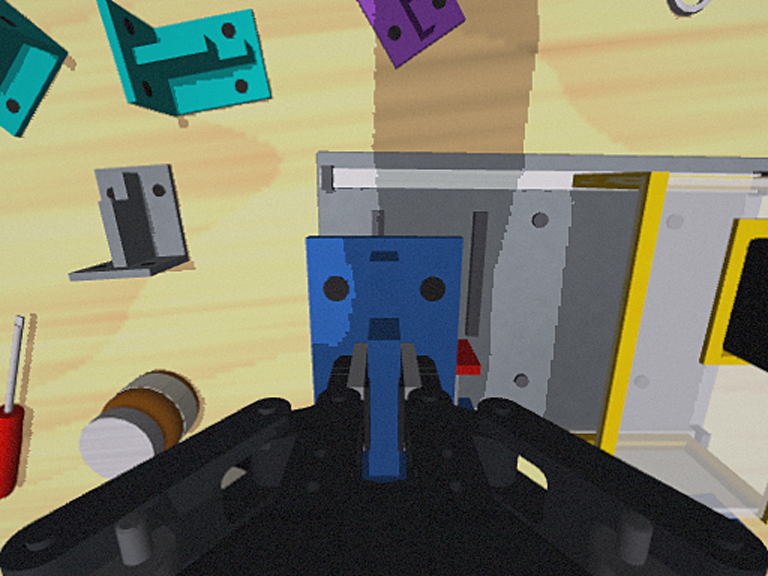

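View pics/d10.png

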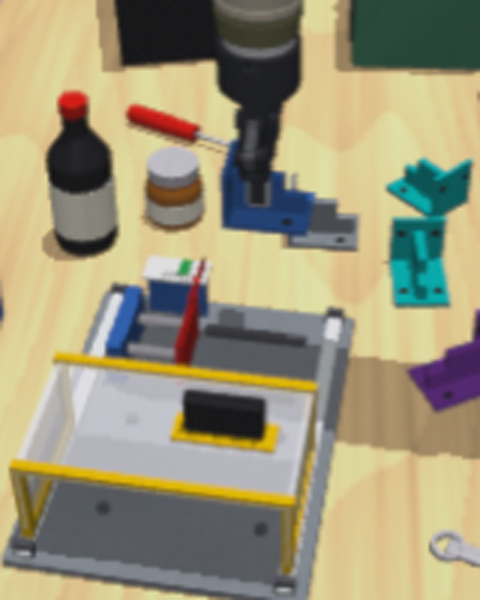

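The wrist view shows the strips' -x ends at (372-383,211) and (473-487,212), and the plate corner at (317,153). I'll cast those for a close-range jig check.

Run:
```python
from rig import *
from h import *
c=read_camera("wrist");crop(c,"w11",190,95,350,260,4.5)
j=[.5605,.0457,-.1055];M=R.from_euler('z',j[2]).as_matrix()
for u,v,z in[(372,211,.02),(383,211,.02),(473,212,.02),(487,212,.02),(317,153,.012),(466,335,.02),(768,158,.012)]:print((M.T@(onz(c,u/1.5,v/1.5,z)-[j[0],j[1],0])).round(4))
```

```text
[-0.0575 -0.0479  0.02  ]
[-0.0576 -0.0392  0.02  ]
[-0.0571  0.0319  0.02  ]
[-0.0572  0.043   0.02  ]
[-0.1012 -0.0909  0.012 ]
[0.0472 0.0328 0.02  ]
[-0.1     0.2637  0.012 ]
```

View pics/w11.png

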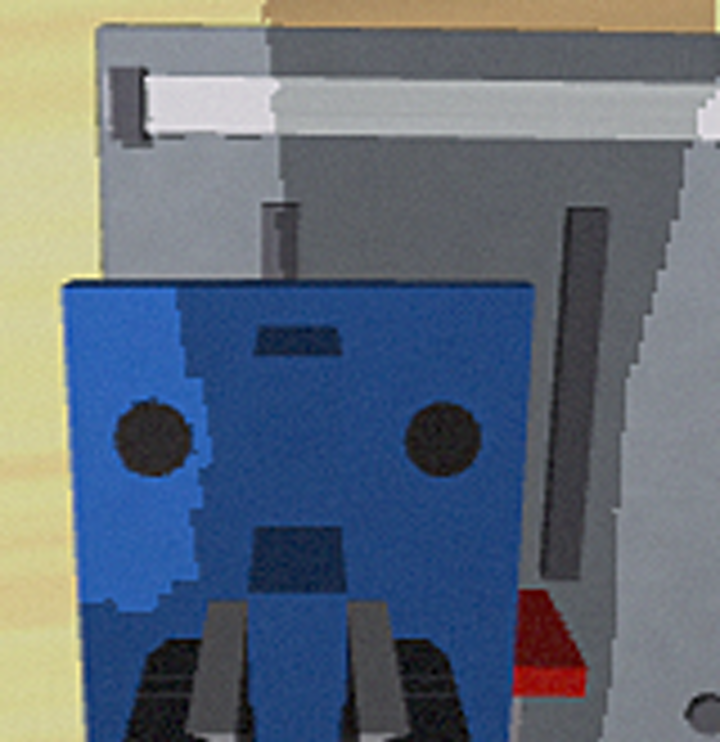

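The close-range view puts the jig at about (0.562, 0.044, yaw -0.1055). I'll descend to just above the plate, with the flange well short of the stop.

>>> move_arm(plan=[0.018,0.0015,0,0,0,0,0,0.018,0.0015,0,0,0,0,0,0,0,0.03,0,0,0,0,0,0,0.04,0,0,0,0,0,0,0.04,0,0,0,0,0,0,0.028,0,0,0,0,0,0,0,0,0,0,0,0,0,0,0,0,0,0])

```text
t: 15.35
eef_pos: [0.5505, 0.0454, 0.0612]
eef_rot: [0.0, 0.743, 0.67, -0.001]
contact_force: [0.5, -1.4, -3.1]
opening: 0.106
```

```bash
python3 go.py .55 .0455 .06 1.4653
python3 - <<'E'
from rig import *
from h import *
c=read_camera("wrist");crop(c,"w12",100,0,420,260,2.4)
c=read_camera("side");crop(c,"d12",195,180,295,280,6)
c=read_camera("scene");crop(c,"s12",262,165,362,275,6)
E
```

```text
t 15.35 pos [0.5505 0.0454 0.0612] tool x yaw 1.4677 F [ 0.49 -1.43 -3.11] open 0.106
shift now-axes [ 0.0001 -0.0005  0.0012] shift target-axes [ 0.0001 -0.0005  0.0012] turn [-0.0005  0.0013  0.0024]
```

View pics/w12.png

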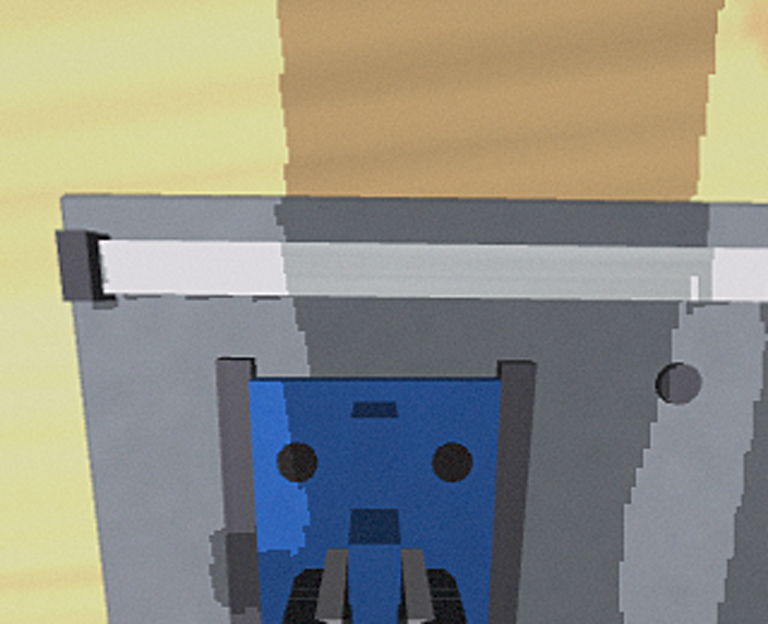

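View pics/d12.png

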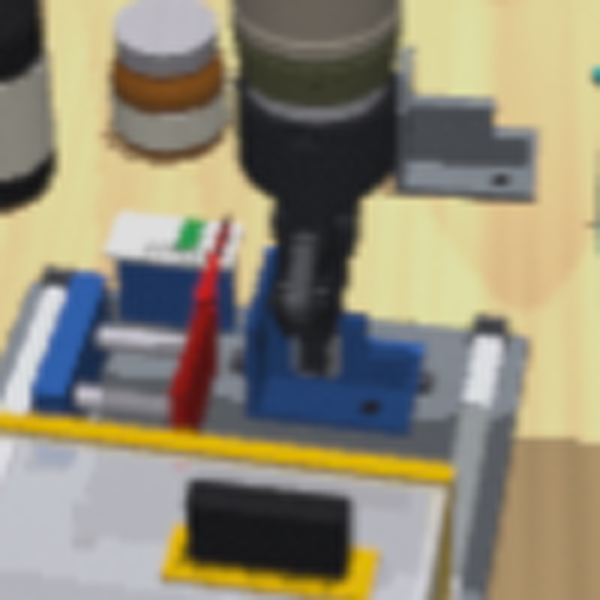

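View pics/s12.png

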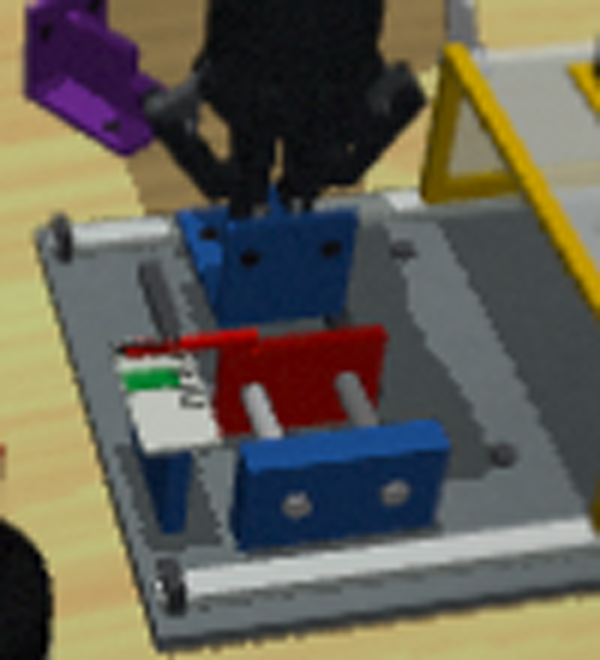

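Wrist view: the bracket base (columns 250-500) is centred between the strips (inner edges 255 and 498, centres within 1 mm). The stop is clear ahead of it. Now I'll lower it.

>>> move_arm(plan=[0.0006,0,0.015,0,0,0,0,0,0,0.012,0,0,0,0,0,0,0.004,0,0,0,0,0,0,0,0,0,0,0,0,0,0,0,0,0,0])

```text
t: 16.0
eef_pos: [0.551, 0.046, 0.0305]
eef_rot: [0.001, 0.743, 0.669, -0.0]
contact_force: [-0.4, 0.1, -4.1]
opening: 0.107
```

>>> move_arm(plan=[0,0,0.0015,0,0,0,0,0,0,0,0,0,0,0])

```text
t: 16.2
eef_pos: [0.5511, 0.046, 0.0288]
eef_rot: [0.001, 0.743, 0.669, -0.0]
contact_force: [-0.1, 0.4, -4.5]
opening: 0.106
```

>>> move_arm(plan=[0,0,0.0015,0,0,0,0,0,0,0,0,0,0,0])

```text
t: 16.4
eef_pos: [0.5509, 0.046, 0.0271]
eef_rot: [0.001, 0.743, 0.669, -0.0]
contact_force: [0.6, -0.5, -4.2]
opening: 0.105
```

>>> move_arm(plan=[0,0,0.001,0,0,0,0,0,0,0,0,0,0,0])

```text
t: 16.6
eef_pos: [0.5508, 0.046, 0.027]
eef_rot: [0.001, 0.743, 0.669, -0.0]
contact_force: [-3.1, 0.2, 5.0]
opening: 0.103
```

>>> move_arm(plan=[0,0,0.001,0,0,0,0,0,0,0,0,0,0,0])

```text
t: 16.8
eef_pos: [0.5509, 0.046, 0.027]
eef_rot: [0.001, 0.743, 0.669, 0.0]
contact_force: [-5.4, 0.1, 11.6]
opening: 0.107
```

The bracket touches down at z=0.027. I'll relieve the press and slide it toward the stop.

>>> move_arm(plan=[0,0,-0.0015,0,0,0,0,0,0.005,0,0,0,0,0,0,0.005,0,0,0,0,0,0,0.005,0,0,0,0,0,0,0.005,0,0,0,0,0,0,0.003,0,0,0,0,0,0,0,0,0,0,0,0])

```text
t: 17.5
eef_pos: [0.572, 0.044, 0.027]
eef_rot: [-0.001, 0.743, 0.67, -0.001]
contact_force: [-8.2, 1.3, 10.5]
opening: 0.106
```

```bash
python3 go.py .55 .0455 .027 1.4653
python3 - <<'E'
from rig import *
from h import *
c=read_camera("side");crop(c,"d13",195,180,295,280,6)
c=read_camera("scene");crop(c,"s13",262,185,362,265,7)
E
```

```text
t 17.5 pos [0.572 0.044 0.027] tool x yaw 1.4671 F [-8.25  1.3  10.49] open 0.106
shift now-axes [-0.0008 -0.022   0.0001] shift target-axes [-0.0008 -0.022   0.    ] turn [-0.0027  0.0011  0.0018]
```

View pics/d13.png

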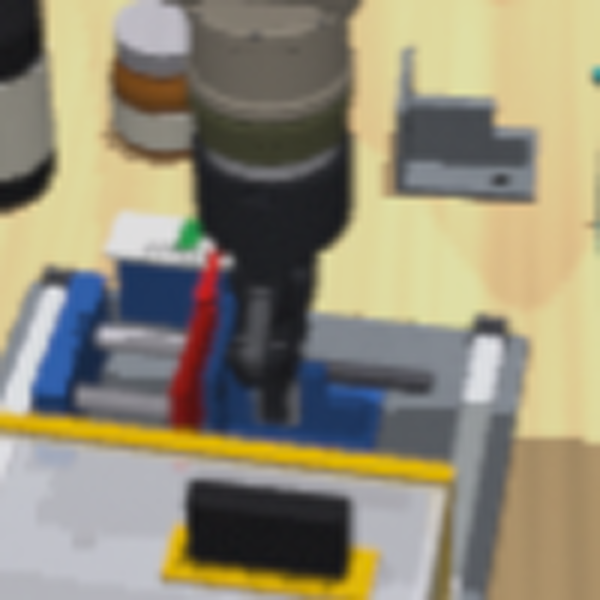

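View pics/s13.png

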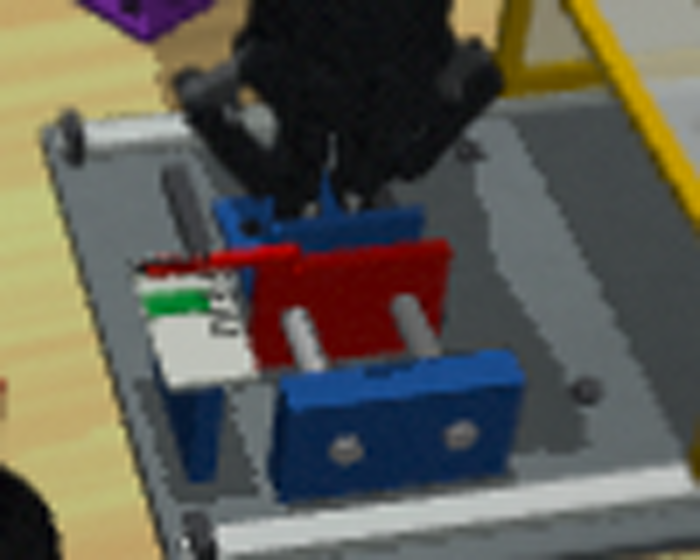

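>>> move_arm(plan=[0,0,-0.001,0,0,0,0,0,0,0,0,0,0,0])

```text
t: 17.8
eef_pos: [0.574, 0.0436, 0.0273]
eef_rot: [0.001, 0.743, 0.669, -0.0]
contact_force: [0.0, -0.1, -4.7]
opening: 0.105
```

>>> move_arm(plan=[0,0,-0.0005,0,0,0,0,0,0.002,0,0,0,0,0,0,0.002,0,0,0,0,0,0,0,0,0,0,0,0])

```text
t: 18.2
eef_pos: [0.5782, 0.0431, 0.028]
eef_rot: [0.001, 0.743, 0.669, -0.0]
contact_force: [-1.3, -0.4, -5.0]
opening: 0.106
```

The bracket is now lifted clear by under 1 mm, and Fx=-1.3 suggests first contact with the stop. I'll push on slowly.

>>> move_arm(plan=[0,0.002,0,0,0,0,0,0,0.002,0,0,0,0,0,0,0.002,0,0,0,0,0,0,0.002,0,0,0,0,0,0,0.002,0,0,0,0,0,0,0,0,0,0,0,0,0,0,0,0,0,0,0])

```text
t: 18.9
eef_pos: [0.587, 0.0422, 0.0279]
eef_rot: [0.0, 0.743, 0.669, -0.001]
contact_force: [-3.8, -0.0, -3.2]
opening: 0.106
```

```bash
python3 go.py .5925 .0415 .0275 1.4653
python3 - <<'E'
from rig import *
from h import *
c=read_camera("scene");crop(c,"s14",262,185,362,265,7)
E
```

```text
t 18.9 pos [0.587  0.0422 0.0279] tool x yaw 1.4667 F [-3.8  -0.02 -3.22] open 0.106
shift now-axes [-0.0001  0.0055  0.0004] shift target-axes [-0.0001  0.0055  0.0004] turn [-0.0005  0.0014  0.0014]
```

View pics/s14.png

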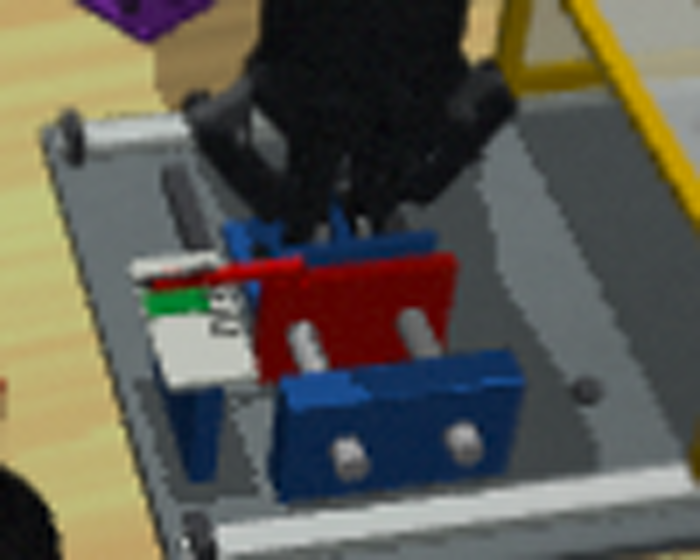

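The pointer line is now just short of the green band's near edge. Fx=-3.8 corresponds to about 8 mm pressed, so 9 mm more is needed.

>>> move_arm(plan=[0,0.002,0,0,0,0,0,0,0.002,0,0,0,0,0,0,0.002,0,0,0,0,0,0,0.002,0,0,0,0,0,0,0.0015,0,0,0,0,0,0,0,0,0,0,0,0,0,0,0,0,0,0,0])

```text
t: 19.65
eef_pos: [0.5954, 0.0413, 0.0279]
eef_rot: [-0.0, 0.743, 0.669, -0.001]
contact_force: [-7.5, 1.5, -0.2]
opening: 0.108
```

```bash
python3 go.py .5957 .0413 .0272 1.4653
python3 - <<'E'
from rig import *
from h import *
import time
print([state()["contact_force"].round(1).tolist() for _ in range(3)])
c=read_camera("scene");crop(c,"s15",262,185,362,265,7)
c=read_camera("side");crop(c,"d15",195,180,295,280,6)
E
```

```text
t 19.65 pos [0.5954 0.0413 0.0279] tool x yaw 1.4666 F [-7.48  1.51 -0.25] open 0.108
shift now-axes [0.     0.0003 0.0007] shift target-axes [0.     0.0003 0.0007] turn [-0.0025  0.0015  0.0013]
[[-7.5, 1.5, -0.2], [-7.5, 1.5, -0.2], [-7.5, 1.5, -0.2]]
```

View pics/s15.png

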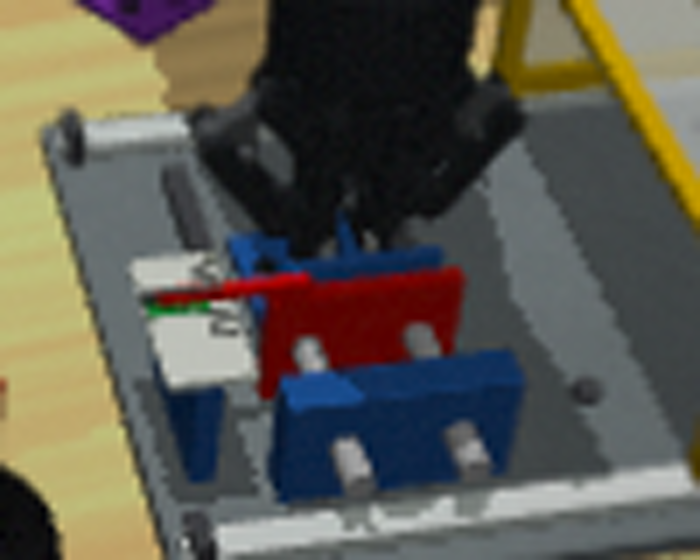

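View pics/d15.png

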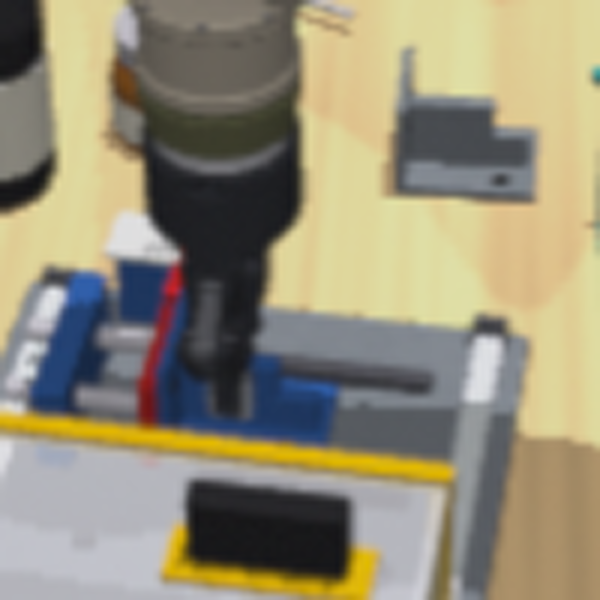

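Run:
```python
from rig import *
from h import *
c=read_camera("scene")
j=[.562,.0442,-.1055];M=R.from_euler('z',j[2]).as_matrix()
f=lambda p:(proj(c,M@np.array((.058+p,.038,.066))+[j[0],j[1],0])-[262,185])*7
for p in (0,.008,.015,.017,.019):print(p,f(p).round(1))
crop(c,"s16",275,210,315,245,18)
# band via colour mask
h=cv2.cvtColor(c["frame"],cv2.COLOR_RGB2HSV);m=cv2.inRange(h,(45,120,60),(80,255,255));m[:, :270]=0;m[:,320:]=0
ys,xs=np.nonzero(m);print(len(xs),xs.min(),xs.max(),ys.min(),ys.max())
```

```text
0 [454.  248.5]
0.008 [460.8 262.7]
0.015 [466.8 275.2]
0.017 [468.6 278.8]
0.019 [470.3 282.4]
10 283 291 228 229
```

View pics/s16.png

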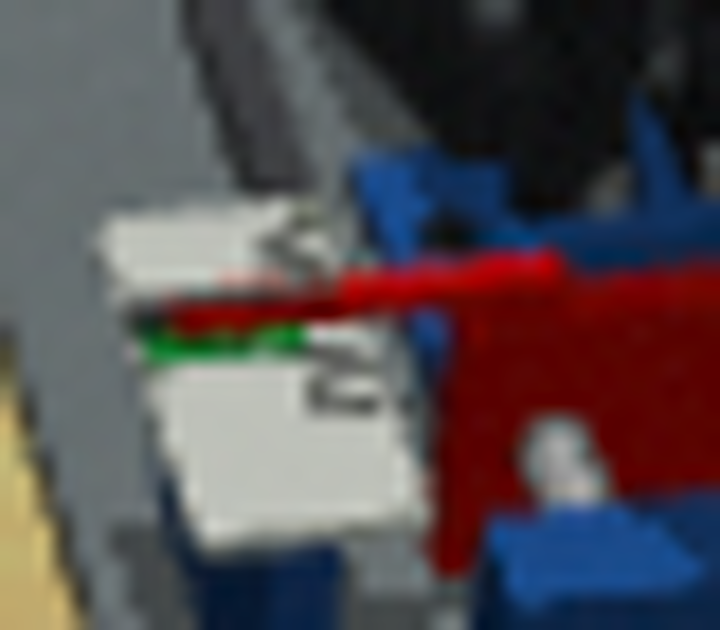

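The stop edge moved about 15.2 mm in the picture and the force reads 7.6 N, which agree. I'll add 1.7 mm and settle the bracket 0.5 mm down.

>>> move_arm(plan=[0,0.001,0,0,0,0,0,0,0.0008,0,0,0,0,0,0,0,0.0005,0,0,0,0,0,0,0,0,0,0,0,0,0,0,0,0,0,0,0,0,0,0,0,0,0])

```text
t: 20.4
eef_pos: [0.597, 0.0411, 0.0275]
eef_rot: [-0.0, 0.743, 0.669, -0.002]
contact_force: [-9.1, 0.8, -0.2]
opening: 0.103
```

```bash
python3 go.py .5957 .0413 .0272 1.4653
python3 - <<'E'
from rig import *
from h import *
c=read_camera("scene");crop(c,"s17",275,200,345,250,11)
c=read_camera("wrist");crop(c,"w17",100,0,420,260,2.4)
for _ in range(3):
  read_camera("side");s=state();print(s["contact_force"].round(1),s["eef_pos"].round(4))
c=read_camera("side");crop(c,"d17",195,180,295,280,6)
E
```

```text
t 20.4 pos [0.597  0.0411 0.0275] tool x yaw 1.4666 F [-9.13  0.82 -0.18] open 0.103
shift now-axes [ 0.     -0.0013  0.0003] shift target-axes [ 0.     -0.0013  0.0003] turn [-0.0028  0.0016  0.0013]
[-8.2  1.3  0.7] [0.5969 0.0412 0.0275]
[-8.3  0.9  0.7] [0.597  0.0411 0.0275]
[-8.5  1.3  0.4] [0.5969 0.0412 0.0275]
```

View pics/s17.png

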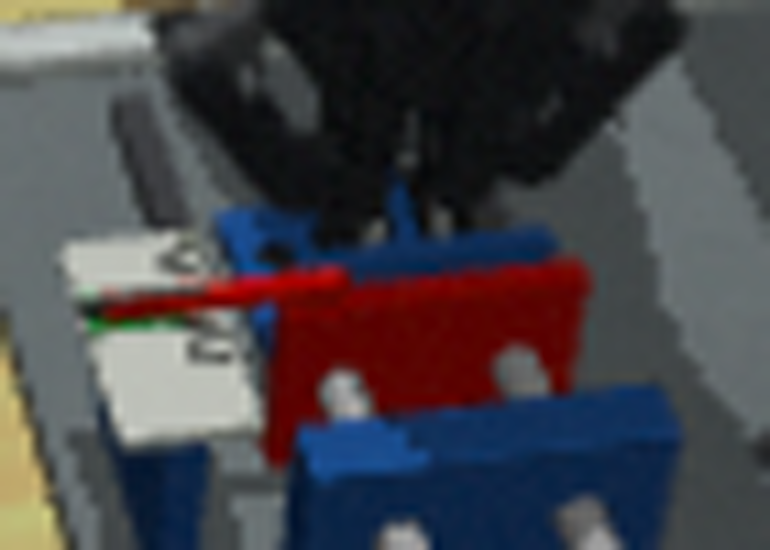

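View pics/w17.png

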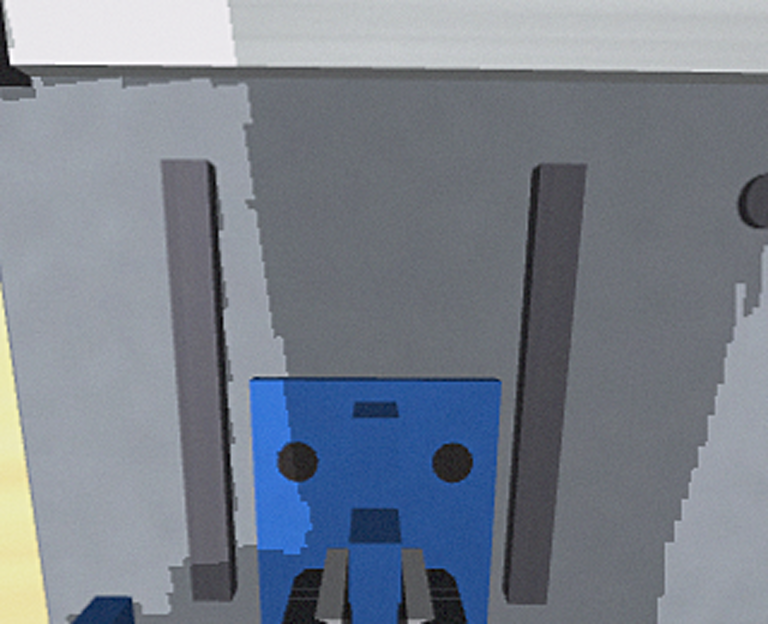

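View pics/d17.png

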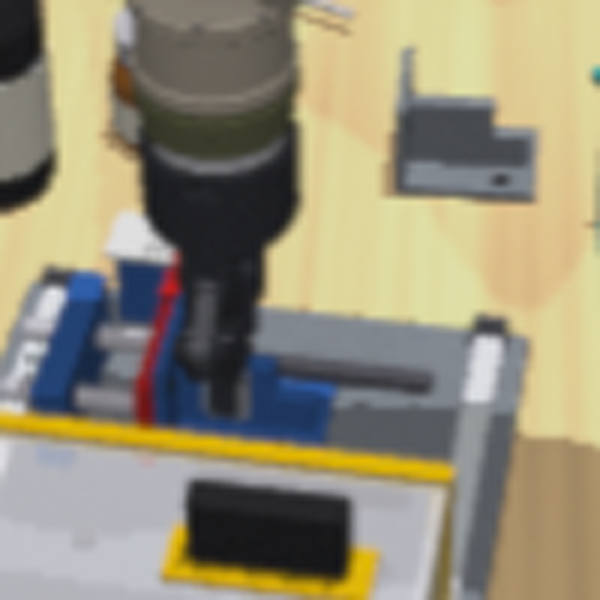

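The pointer is in mid-band with green on both sides, and the bracket is square and centred between the strips. The push reads about 8.4 N. I'll hold one second, recheck and hand in.

>>> move_arm(plan=[0,0,0,0,0,0,0,0,0,0,0,0,0,0,0,0,0,0,0,0,0,0,0,0,0,0,0,0,0,0,0,0,0,0,0,0,0,0,0,0,0,0,0,0,0,0,0,0,0,0,0,0,0,0,0,0,0,0,0,0,0,0,0])

```text
t: 21.6
eef_pos: [0.5969, 0.0411, 0.0274]
eef_rot: [-0.001, 0.743, 0.669, -0.002]
contact_force: [-8.6, 0.4, 0.1]
opening: 0.103
```

Run:
```python
from rig import *
s=state();print(s["contact_force"].round(2),s["eef_pos"].round(4),s["opening"])
print(close_job())
```

```text
[-8.64  0.36  0.13] [0.5969 0.0411 0.0274] 0.10329787594167585
the job is handed in; nothing more can be done
None
```

The job is handed in with the arm still gripping the blue bracket and pressing it on the stop. The guard is slid fully open against its end stop, and the bracket stands on the plate between the strips, flange to the stop.

**Last checks, at 21.6 s:**
- **Push:** about 8.6 N on the stop, steady over the last second. In the scene picture the pointer has green on both sides, so the stop is back about 17 mm.
- **Fit:** the wrist view shows the bracket square and centred between the strips to about 1 mm.
- **Seating:** the vertical force rose from about -4 N hanging to about 0. The tool is about 0.4 mm above its first touch-down height, so the bracket is only lightly seated on the plate.
- **Other things:** none looked moved in the pictures. I did not measure their positions again.

**What went wrong or disagreed:**
- **Wrist joint:** on the first approach to the handle the last joint reached its range limit, so I lifted and turned the gripper half round.
- **First slide:** on the plate the bracket pressed down harder than intended (about 10 N), so I lifted it slightly before pushing it onto the stop.
- **Jig position:** the cameras disagreed by about 2 to 3 mm, so I used a value between them, weighted by the close wrist view.

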